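# Sort the bench hardware into its trays

## Task

Clear up the loose hardware in front of the trays: put both collet nuts, both brass air couplings and the setting block into the trays where they belong - each tray has a sample of its kind fixed on the ledge at its far side. Set every piece on the floor of the bay, the same way up as it stood on the bench (couplings upright, nothing stacked or leaning), and do not disturb the wax tin and the tape measure.

Things in the scene. Friction and masses are not known exactly. Their poses are not given: they have to be found in the camera images.
- collet_1: loose dark steel collet nut, a round ring 35 mm across, 18 mm high, lying flat with its hole up; one of two alike. Origin: centre of its underside, z up
- collet_2: loose dark steel collet nut, a round ring 35 mm across, 18 mm high, lying flat with its hole up; one of two alike. Origin: centre of its underside, z up
- coupling_1: loose brass air coupling, round, standing upright on its wider nut end (24 mm across), 58 mm high, narrower neck at the top; one of two alike. Origin: centre of its underside, z up its length
- coupling_2: loose brass air coupling, round, standing upright on its wider nut end (24 mm across), 58 mm high, narrower neck at the top; one of two alike. Origin: centre of its underside, z up its length
- block: loose plain steel setting block, 30 (its x) x 50 (its y) x 20 mm high. Origin: centre of its underside, z up
- tray_collet: fixed grey open tray, one of three alike: bay 96 mm (tray x) by 140 mm (tray y) inside, floor 4 mm thick, walls 5 mm thick, 16 mm high. Origin: under the bay's middle, at bench height, z up. On its far (+x) side a ledge 42 mm deep, 16 mm high; fixed on its middle, 69 mm from the origin, the sample: a collet nut, 18 mm high (top 34 mm over the bench)
- tray_coupling: fixed grey open tray, one of three alike: bay 96 mm (tray x) by 140 mm (tray y) inside, floor 4 mm thick, walls 5 mm thick, 16 mm high. Origin: under the bay's middle, at bench height, z up. On its far (+x) side a ledge 42 mm deep, 16 mm high; fixed on its middle, 69 mm from the origin, the sample: an upright air coupling, 58 mm high (top 74 mm over the bench)
- tray_block: fixed grey open tray, one of three alike: bay 96 mm (tray x) by 140 mm (tray y) inside, floor 4 mm thick, walls 5 mm thick, 16 mm high. Origin: under the bay's middle, at bench height, z up. On its far (+x) side a ledge 42 mm deep, 16 mm high; fixed on its middle, 69 mm from the origin, the sample: a setting block, long side along tray y (top 36 mm over the bench)
- wax: bystander: round blue tin, 70 mm across, 34 mm high, loose on the bench. Origin: centre of its underside
- tape: bystander: yellow tape measure, 72 x 86 x 34 mm, loose on the bench. Origin: centre of its underside

How it is judged:
At the end, for the whole second after the job is handed in: Both collet nuts, both couplings and the block lie in the bay of the tray with the matching sample, within the bay walls and on its floor (underside within 5 mm of floor height), upright to 0.15 rad, and at rest (under 0.02 m/s) (x of collet_1 in the frame of tray_collet between -0.038 and 0.038 m and y of collet_1 in the frame of tray_collet between -0.06 and 0.06 m and z of collet_1 in the frame of tray_collet between 0 and 0.009 m and angle between each of collet_1, collet_2, coupling_1, coupling_2, block's own z axis and vertical below 0.15 rad and linear speed of each of collet_1, collet_2, coupling_1, coupling_2, block below 0.02 m/s and x of collet_2 in the frame of tray_collet between -0.038 and 0.038 m and y of collet_2 in the frame of tray_collet between -0.06 and 0.06 m and z of collet_2 in the frame of tray_collet between 0 and 0.009 m and x of coupling_1 in the frame of tray_coupling between -0.038 and 0.038 m and y of coupling_1 in the frame of tray_coupling between -0.06 and 0.06 m and z of coupling_1 in the frame of tray_coupling between 0 and 0.009 m and x of coupling_2 in the frame of tray_coupling between -0.038 and 0.038 m and y of coupling_2 in the frame of tray_coupling between -0.06 and 0.06 m and z of coupling_2 in the frame of tray_coupling between 0 and 0.009 m and x of block in the frame of tray_block between -0.038 and 0.038 m and y of block in the frame of tray_block between -0.06 and 0.06 m and z of block in the frame of tray_block between 0 and 0.009 m); the robot touches nothing.
It fails at once if the wax tin is shoved more than 20 mm (distance of wax from where it was at the start of the episode above 0.02 m).
It fails at once if the tape measure is shoved more than 20 mm (distance of tape from where it was at the start of the episode above 0.02 m).
It also fails if it takes over 122 s, if anything falls off the work surface, if the arm or the gripper's body presses on something with over 40 N, if the wrist force passes 120 N, or if a joint passes its speed limit or range.

## Robot

A 6-joint arm with a two-finger parallel gripper is mounted at the origin on a cart in front of the work surface, level with it; the furniture and walls round the work are solid. World frame = base frame: x ahead of the robot, y to its left, z up, the work surface at z = 0. Lengths are in m, angles in rad, forces in N, time in s.
With the tool pointing down it reaches from about 0.35 to 0.775 m from the base axis. Payload 7.3 kg.
Tool frame: the origin (TCP) lies at the very end of the fingers, on their centre line; the grasp point (between the pads) lies 19 mm behind it; z points along the fingers, y is the line along which they close (so a half turn about z gives the same grasp; the last joint's range is limited). The gripper opens to 92 mm and grips with 3 to 60 N. Pads are 19 mm wide; open, the fingers measure 130 mm over their backs; the gripper's body (75 mm by 190 mm) begins 47 mm behind the grasp point.
Start: joints at [-1.414, 0.342, 1.524, -0, 1.275, -0.146], TCP at [0.157, -0.501, 0.227] pointing down, gripper open.
Joint ranges: [-2.53, 2.53], [-0.77, 2.02], [0.04, 2.7], [-1, 4.14], [0.28, 2.66], [-3.11, 3.11]. Speed limits (rad/s): [2.57, 2.57, 3.14, 3.14, 3.14, 3.14].

## Interface

Orientations are given as [roll, pitch, yaw] about the fixed x, y, z axes, in that order (R = Rz(yaw) Ry(pitch) Rx(roll)).
In Python, from cell import robot gives the robot as it stands. The module is installed in compiled form; this text tells all that it offers.
- The arm moves only by the tool arm_command, never from a script. Its argument "moves" is a list of rows, each a list of 3 entries, a list of its own where there are three numbers: the shift along the tool's x, y, z in m, then the turn, a rotation vector about the tool's x, y, z in rad, then the finger opening in m, from 0 to 0.0918. In form: [[[dx, dy, dz], [ax, ay, az], claw], ...]. A call has exactly 5 rows; each row is the pose to reach, as a shift and turn from the pose commanded when the call began, along the tool's axes at that moment; what a row does not reach only later rows make up. A row lasts 1/10 s, in which the tool goes at most 50 mm and 8.59 degrees, less where a joint would pass 70% of its speed; a pose out of reach is approached as far as the arm can. A call with a gripper value outside its range is refused whole. The fingers move at their own pace and stop on an object; "squeeze" is the grip in N (left out, the last holds). Time passes only in rows, so rows that repeat a pose let the fingers close, or fill a call up. It gives the time, the measured TCP pose, the force, the opening and the grip force at its end, in the units of the state.
- robot.observe(): the state, without advancing time (a new reading comes with each control period).
- robot.read_camera(name): name is "scene" or "top"; returns the picture (384x512x3 uint8, red, green, blue); there is no depth.
- robot.camera_model(name): a dict with "fx", "fy", "cx", "cy" (pixels), "k1" (the pictures are not rectified: a ray, as slopes to the right and down, at radius r is drawn at 1 + k1 r^2 times it, then the intrinsics apply), "R" (3x3) and "t" (3): a world point X has camera coordinates R X + t. Camera axes: x right, y down, z forward; pixel columns grow to the right and rows downward; lengths in m; the calibration is good to about 2 mm. A picture is of the moment at which its call begins. camera_model takes no time and is no camera call.
- robot.hand_in(): hands the job in; it is judged then, once.
The state is a dict: "time": time; "qpos": joint angles; "qvel": joint speeds; "joint_efforts": joint torques, N m; "tool_pos": TCP position; "tool_rot": TCP orientation; "contact_force": force on the tool from outside, world axes, zero at the start; "torque": the same for the moment, N m; "opening": finger opening in m; "grip_force": force on a finger pad.
Only numpy, scipy, OpenCV 4.12 (cv2) and the standard library are available. Lean on these libraries where they do the work, as an engineer would, in place of code of your own. Each camera call takes 0.05 s, during which the arm holds its last target. There are 200 camera calls.

## Working session

There is one attempt and no reset: what is moved stays moved. The work goes in short steps, Python scripts to look and compute and a tool call to move; the robot and the scene stay as the last step left them, time stands still between calls to the robot, and variables do not carry over. Pictures are saved under pics/ and viewed, at most 14 in all, crops included, and the job is handed in when it is done.

Besides the shell and the picture viewer there is one more tool, called after "Call:" as a command line: name --argument value ..., lists and objects as JSON in quotes. arm_command: Moves the arm, as the interface text tells. Its arguments: {"type":"object","properties":{"moves":{"type":"array"},"squeeze":{"type":"number"}},"required":["moves"]}

```bash
mkdir -p pics
python3 - <<'E'
from cell import robot
import cv2
for n in("scene","top"):
    im=robot.read_camera(n); cv2.imwrite(f"pics/{n}0.png",im[:,:,::-1]); print(robot.camera_model(n))
print(robot.observe())
E
```

```text
{'fx': 358.5352266239342, 'fy': 358.5352266239342, 'cx': 248.41055874957965, 'cy': 186.46183386671876, 'k1': -0.013780770298135509, 'R': array([[-0.44894905, -0.89347179, -0.01236551],
       [-0.38203225,  0.20443564, -0.90125325],
       [ 0.80777231, -0.39989277, -0.43311623]]), 't': array([0.24812232, 0.20713597, 0.68125978])}
{'fx': 358.7995033120117, 'fy': 358.7995033120117, 'cx': 250.09990596171474, 'cy': 187.30026410101414, 'k1': -0.07423805944591669, 'R': array([[-0.02979855, -0.99921815,  0.02598346],
       [-0.99756748,  0.02809036, -0.06379704],
       [ 0.06301728, -0.02782131, -0.99762458]]), 't': array([0.03911646, 0.47684422, 1.05383643])}
{'time': 0.1, 'qpos': array([-1.41399431e+00,  3.42634457e-01,  1.52489972e+00, -8.81997751e-06,
        1.27540834e+00, -1.45974980e-01]), 'qvel': array([-1.15950834e-03, -2.67344771e-03, -3.20591953e-03, -5.42777587e-04,
        1.48879480e-03, -9.48266072e-05]), 'joint_efforts': array([ 1.41378237e-03, -4.32004595e+01, -2.44695067e+01,  7.18890969e-02,
        5.25652757e-02, -5.60418493e-05]), 'tool_pos': array([ 0.15651527, -0.50075339,  0.22613171]), 'tool_rot': array([-3.14025592e+00, -1.88002908e-04,  3.02779441e-01]), 'contact_force': array([ 0.25016849, -0.22350806, -0.03420954]), 'torque': array([ 0.0096272 , -0.00230919, -0.01490115]), 'grip_force': 0.0, 'opening': 0.09164027300588883}
```

View pics/top0.png

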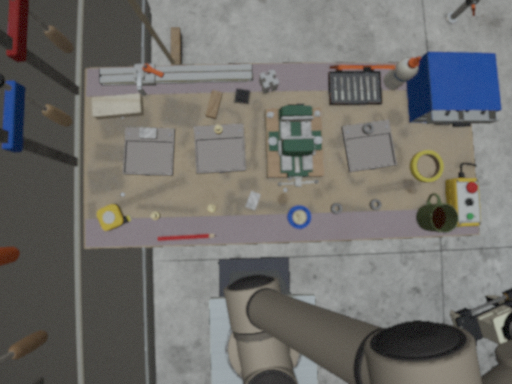

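View pics/scene0.png

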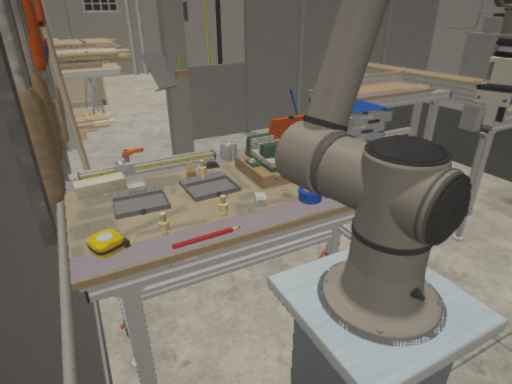

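The top view shows trays at px (148,152) block, (220,150) coupling and (368,148) collet. The loose parts are couplings at (155,216) and (211,208), block (253,200), wax (299,216), and collets (336,208) and (375,204). A vise stands at (295,140).

```bash
cat > h.py <<'E'
from cell import robot
import numpy as np, cv2
def K(m): return np.array([[m["fx"],0,m["cx"]],[0,m["fy"],m["cy"]],[0,0,1]])
def ray(n,px,z):
    m=robot.camera_model(n)
    s=cv2.undistortPoints(np.float64(px).reshape(-1,1,2),K(m),np.float64([m["k1"],0,0,0])).reshape(-1,2)
    d=np.c_[s,np.ones(len(s))]@m["R"]; c=-m["R"].T@m["t"]
    return c+d*((z-c[2])/d[:,2:])
def proj(n,X):
    m=robot.camera_model(n)
    return cv2.projectPoints(np.float64(X).reshape(-1,1,3),cv2.Rodrigues(m["R"])[0],m["t"],K(m),np.float64([m["k1"],0,0,0]))[0].reshape(-1,2)
E
python3 - <<'E'
import cv2,numpy as np
im=cv2.imread("pics/top0.png")
a=cv2.resize(im[118:232,85:275],None,fx=4.2,fy=4.2,interpolation=cv2.INTER_CUBIC)
cv2.imwrite("pics/c1.png",a)
b=cv2.resize(im[112:232,260:410],None,fx=5,fy=5,interpolation=cv2.INTER_CUBIC)
cv2.imwrite("pics/c2.png",b)
E
```

```text
(no output)
```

View pics/c1.png

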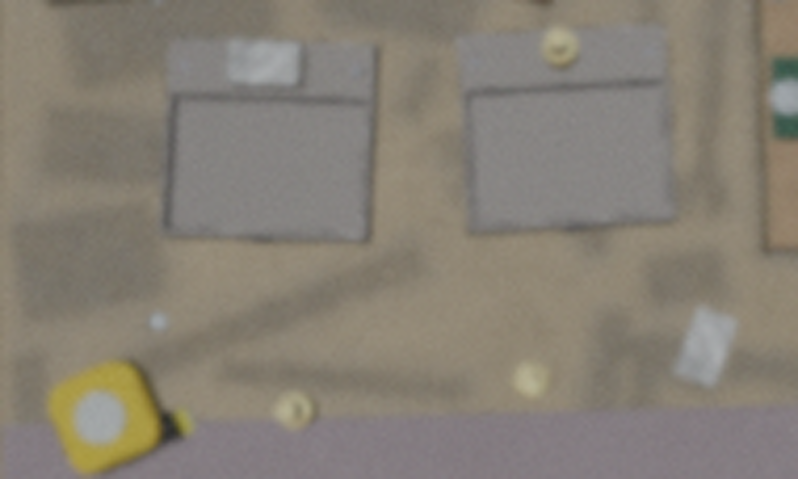

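View pics/c2.png

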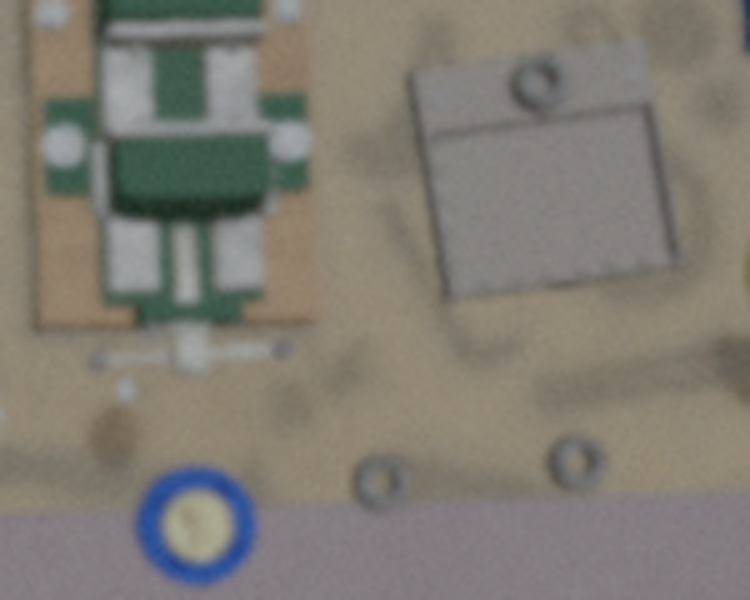

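The crops show the three bays clearly. Pieces at crop px: couplings c1 (294,410) and (531,379), block (706,345), collets c2 (381,481) and (577,463).

Run:
```python
from h import *
c1=lambda p:(np.float64(p)+.5)/4.2-.5+[85,118]
c2=lambda p:(np.float64(p)+.5)/5-.5+[260,112]
np.set_printoptions(precision=4,suppress=True)
for n,c,p in(("tblock",c1,[(168,40),(377,45),(371,241),(163,237)]),("tcoup",c1,[(457,37),(667,26),(676,220),(470,235)]),("tcol",c2,[(411,73),(645,42),(680,265),(447,299)])):
    P=ray("top",c(p),.016)[:,:2]; far=(P[0]+P[1])/2; near=(P[2]+P[3])/2
    d=(far-near); L=np.linalg.norm(d); w=np.linalg.norm(P[0]-P[1]);w2=np.linalg.norm(P[2]-P[3]); d/=L
    print(n,"L",L,"w",w,w2,"origin",near+d*.053,"yaw",np.arctan2(d[1],d[0]))
im=cv2.imread("pics/top0.png"); hsv=cv2.cvtColor(im,cv2.COLOR_BGR2HSV).astype(int)
def blob(img,mask,x0,y0,x1,y1):
    m=mask[y0:y1,x0:x1]; n,l,s,ce=cv2.connectedComponentsWithStats(m.astype(np.uint8))
    k=1+s[1:,4].argmax(); return ce[k]+[x0,y0],s[k],(l==k)
bgr=im.astype(int)
for n,(u,v) in dict(cpA=(155,215.5),cpB=(211,208)).items():
    u=int(u);v=int(v); m=(bgr[...,2]+bgr[...,1]>350)
    ce,s,_=blob(im,m,u-8,v-8,u+9,v+9); print(n,ce,s,ray("top",[ce],.03), ray("top",[ce],.045))
m=(bgr.min(2)>135); ce,s,l=blob(im,m,243,188,265,212)
pts=np.argwhere(l)[:,::-1]+[243,188]; W=ray("top",pts,.02)[:,:2]
r=cv2.minAreaRect(W.astype(np.float32)*1000);print("block",ce,s,ray("top",[ce],.02),r)
C=np.cov(W.T);w,v=np.linalg.eigh(C);print(np.sqrt(w*12),np.arctan2(v[1,1],v[0,1]))
print("collets",ray("top",c2([(381,481),(577,463)]),.016))
for n,(u,v) in dict(a=(336,208),b=(375,204)).items():
    m=bgr.sum(2)<330; ce,s,_=blob(im,m,u-10,v-10,u+11,v+11);print(n,ce,s,ray("top",[ce],.015))
m=(bgr[...,0]-bgr[...,2]>50);ce,s,_=blob(im,m,280,200,320,232);print("wax",ce,s,ray("top",[ce],.034))
print("tape",ray("top",c1([(105,418),(185,425)]),.034))
print("tests", ray("top",c2([(95,360),(283,346),(190,370)]),.05),"cupedge",ray("top",[(435,210)],.05))
sc=cv2.imread("pics/scene0.png"); a=cv2.resize(sc[185:265,75:335],None,fx=3,fy=3,interpolation=cv2.INTER_CUBIC);cv2.imwrite("pics/s1.png",a)
```

```text
tblock L 0.14150534482032423 w 0.15068792957164462 0.14837598960058768 origin [0.5773 0.326 ] yaw -0.0352866104332635
tcoup L 0.14152445298881333 w 0.15059330763830936 0.14637319046920774 origin [0.5794 0.1121] yaw 0.03238337926875186
tcol L 0.13974465464922595 w 0.1493781294395435 0.14772803725116282 origin [ 0.5788 -0.343 ] yaw 0.10251458622079333Traceback (most recent call last):
  File "<stdin>", line 16, in <module>
  File "<stdin>", line 12, in blob
ValueError: attempt to get argmax of an empty sequence
```

Run:
```python
from h import *
np.set_printoptions(precision=4,suppress=True)
c1=lambda p:(np.float64(p)+.5)/4.2-.5+[85,118]
c2=lambda p:(np.float64(p)+.5)/5-.5+[260,112]
im=cv2.imread("pics/top0.png"); B=cv2.GaussianBlur(im,(3,3),0).astype(int)
def blob(img,u,v,r,sign):
    g=img[v-r:v+r+1,u-r:u+r+1]; med=np.median(g); 
    t=(sign*(g-med)); pk=np.percentile(t,98); m=t>pk*.5
    n,l,s,ce=cv2.connectedComponentsWithStats(m.astype(np.uint8)); k=1+s[1:,4].argmax()
    return ce[k]+[u-r,v-r],s[k],np.argwhere(l==k)[:,::-1]+[u-r,v-r]
S=B.sum(2)
for n,u,v in(("cpA",155,216),("cpB",211,208)):
    ce,s,_=blob(B[...,2]+B[...,1],u,v,9,1); print(n,ce,s,ray("top",[ce],.03)[0], ray("top",[ce],.045)[0])
ce,s,pts=blob(B[...,0],253,200,13,1)
W=ray("top",pts,.02)[:,:2]; w,v=np.linalg.eigh(np.cov(W.T))
print("block",ce,s,ray("top",[ce],.02)[0],np.sqrt(w*12),np.arctan2(v[1,1],v[0,1]),cv2.minAreaRect(W.astype(np.float32)*1000))
print("collets",ray("top",c2([(381,481),(577,463)]),.016))
for u,v in((336,208),(375,204)):
    ce,s,_=blob(B[...,2],u,v,6,-1);print(ce,s,ray("top",[ce],.015)[0])
print("wax",ray("top",c2([(197,525)]),.034),"tape",ray("top",c1([(105,418),(185,425)]),.034))
print("visehandle", ray("top",c2([(95,360),(283,346),(190,370)]),.05))
sc=cv2.imread("pics/scene0.png"); a=cv2.resize(sc[185:265,75:335],None,fx=3,fy=3,interpolation=cv2.INTER_CUBIC);cv2.imwrite("pics/s1.png",a)
```

```text
cpA [153.6458 214.8333] [ 4  4  9  9 48] [0.4043 0.3095 0.03  ] [0.4044 0.3059 0.045 ]
cpB [210.475 208.075] [ 5  6  7  7 40] [0.4193 0.1432 0.03  ] [0.4192 0.1419 0.045 ]
block [252.9161 199.7419] [  7   5  13  17 155] [0.4404 0.0182 0.02  ] [0.0287 0.0468] 2.778085867163413 ((440.2105712890625, 18.226539611816406), (29.02307891845703, 47.72480010986328), 69.8775863647461)
collets [[ 0.409  -0.2296  0.016 ]
 [ 0.4159 -0.3505  0.016 ]]
[332.1111 208.9444] [ 1  3  4  9 18] [ 0.4059 -0.2185  0.015 ]
[371.     205.3333] [ 1  4  4  7 18] [ 0.4129 -0.3383  0.015 ]
wax [[ 0.3867 -0.1146  0.034 ]] tape [[0.401  0.4378 0.034 ]
 [0.3947 0.3818 0.034 ]]
visehandle [[ 0.4839 -0.0564  0.05  ]
 [ 0.4891 -0.1663  0.05  ]
 [ 0.4766 -0.1113  0.05  ]]
```

View pics/s1.png

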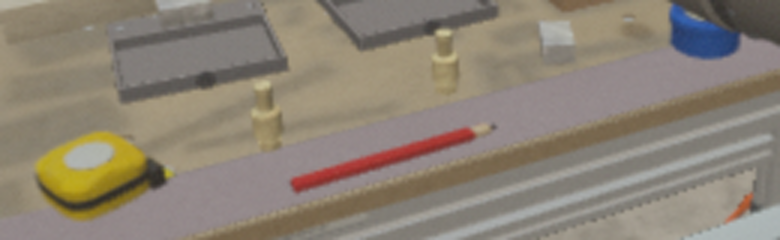

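The scene crop shows both couplings upright: A has its top at (263,86) and base at (268,142), B its top at (444,33) and base at (446,87). The tape's tab points towards coupling A.

Run:
```python
from h import *
np.set_printoptions(precision=4,suppress=True)
s=lambda p:(np.float64(p)+.5)/3-.5+[75,185]
c1=lambda p:(np.float64(p)+.5)/4.2-.5+[85,118]
for a,b in(((263,86),(268,142)),((444,33),(446,87))):
    print(ray("scene",s([a]),.058)[0],ray("scene",s([b]),0.)[0])
print("block top",ray("scene",s([(556,32)]),.02), "top view", ray("top",c1([(294,410),(296,408),(531,379)]),.04))
print(robot.camera_model("top")["R"].T@-robot.camera_model("top")["t"])
o=robot.observe();print(o["tool_pos"],o["tool_rot"])
```

```text
[0.4008 0.3061 0.058 ] [0.41   0.3064 0.    ]
[0.4184 0.142  0.058 ] [0.4248 0.1401 0.    ]
block top [[0.4395 0.0197 0.02  ]] top view [[0.4031 0.3043 0.04  ]
 [0.4044 0.3029 0.04  ]
 [0.4198 0.1407 0.04  ]]
[0.4104 0.055  1.0807]
[ 0.1565 -0.5008  0.2261] [-3.1403 -0.0002  0.3028]
```

```bash
cat > go.py <<'E'
import sys
from h import *
from scipy.spatial.transform import Rotation as R
# usage: go.py x y z yaw  -> shift/turn in the current tool frame to reach that tool-down pose
o=robot.observe(); Q=R.from_euler("xyz",o["tool_rot"])
x,y,z,w=map(float,sys.argv[1:5])
T=R.from_euler("xyz",[np.pi,0,w])
print("shift",np.round(Q.inv().apply(np.array([x,y,z])-o["tool_pos"]),4),"turn",np.round((Q.inv()*T).as_rotvec(),4),"t",o["time"],"pos",np.round(o["tool_pos"],4),np.round(o["tool_rot"],3),"open",round(o["opening"],4),"grip",round(o["grip_force"],1),"F",np.round(o["contact_force"],1))
E
python3 go.py .416 -.3505 .15 1.673
```

```text
shift [ 0.2925 -0.0659  0.0763] turn [-1.0000e-03 -1.1000e-03 -1.3702e+00] t 0.1 pos [ 0.1565 -0.5008  0.2261] [-3.14  -0.     0.303] open 0.0916 grip 0.0 F [ 0.3 -0.2 -0. ]
```

Call:
arm_command --moves '[[[0.05, -0.01, 0.01], [0, 0, -0.14], 0.09], [[0.1, -0.02, 0.02], [0, 0, -0.28], 0.09], [[0.15, -0.03, 0.03], [0, 0, -0.42], 0.08], [[0.2, -0.045, 0.04], [0, 0, -0.56], 0.07], [[0.245, -0.055, 0.05], [0, 0, -0.7], 0.07]]' --squeeze 20

```text
time: 0.6
tool_pos: [0.3701, -0.3771, 0.1775]
tool_rot: [-3.141, -0.0, 1.008]
contact_force: [-0.1, -0.5, 0.5]
opening: 0.0718
grip_force: 0.0
```

```bash
python3 go.py .416 -.3505 .10 1.673
```

```text
shift [0.047  0.0246 0.0775] turn [-3.000e-04 -2.000e-04 -6.647e-01] t 0.6 pos [ 0.3701 -0.3771  0.1775] [-3.141 -0.     1.008] open 0.0718 grip 0.0 F [-0.1 -0.5  0.5]
```

Call:
arm_command --moves '[[[0.02, 0.01, 0.02], [0, 0, -0.14], 0.07], [[0.045, 0.024, 0.04], [0, 0, -0.28], 0.07], [[0.045, 0.024, 0.06], [0, 0, -0.42], 0.07], [[0.045, 0.024, 0.077], [0, 0, -0.56], 0.07], [[0.045, 0.024, 0.077], [0, 0, -0.665], 0.07]]'

```text
time: 1.1
tool_pos: [0.4123, -0.3519, 0.0981]
tool_rot: [-3.138, -0.005, 1.674]
contact_force: [-0.1, -0.9, -0.5]
opening: 0.07
grip_force: 0.0
```

```bash
python3 go.py .416 -.3505 .004 1.673
python3 - <<'E'
from h import *
im=robot.read_camera("top"); cv2.imwrite("pics/t2.png",cv2.resize(im[170:240,270:410,::-1],None,fx=5,fy=5,interpolation=cv2.INTER_CUBIC))
E
```

```text
shift [0.0006 0.0041 0.0941] turn [-0.0034 -0.0046  0.0009] t 1.1 pos [ 0.4123 -0.3519  0.0981] [-3.138 -0.005  1.674] open 0.07 grip 0.0 F [-0.1 -0.9 -0.5]
```

View pics/t2.png

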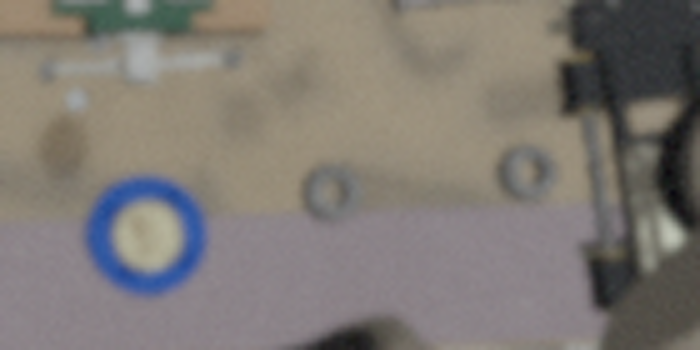

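Collets still sit at crop (331,191) and (526,173), and the gripper hangs over the right one with its fingers closing along x. I'll descend and grip.

Call:
arm_command --moves '[[[0, 0.002, 0.03], [0, 0, 0], 0.07], [[0, 0.003, 0.06], [0, 0, 0], 0.07], [[0, 0.003, 0.08], [0, 0, 0], 0.07], [[0, 0.003, 0.092], [0, 0, 0], 0.07], [[0, 0.003, 0.094], [0, 0, 0], 0.07]]'

```text
time: 1.65
tool_pos: [0.4157, -0.3529, 0.0059]
tool_rot: [-3.14, -0.002, 1.667]
contact_force: [-0.4, -0.0, -0.1]
opening: 0.0701
grip_force: 0.0
```

Call:
arm_command --moves '[[[0, 0, 0], [0, 0, 0], 0.05], [[0, 0, 0], [0, 0, 0], 0.03], [[0, 0, 0], [0, 0, 0], 0.02], [[0, 0, 0], [0, 0, 0], 0.02], [[0, 0, 0], [0, 0, 0], 0.02]]'

```text
time: 2.15
tool_pos: [0.4165, -0.3535, 0.0075]
tool_rot: [3.141, 0.001, 1.668]
contact_force: [0.7, -0.0, 1.1]
opening: 0.0347
grip_force: 0.3
```

```bash
python3 go.py .58 -.313 .10 1.673;python3 go.py .576 -.373 .10 1.673
```

```text
shift [ 0.0244  0.1667 -0.0924] turn [ 0.0006  0.0008 -0.0053] t 2.15 pos [ 0.4165 -0.3535  0.0075] [3.141e+00 1.000e-03 1.668e+00] open 0.0347 grip 0.3 F [ 0.7 -0.   1.1]
shift [-0.0349  0.157  -0.0924] turn [ 0.0006  0.0008 -0.0053] t 2.15 pos [ 0.4165 -0.3535  0.0075] [3.141e+00 1.000e-03 1.668e+00] open 0.0347 grip 0.3 F [ 0.7 -0.   1.1]
```

Call:
arm_command --moves '[[[0, 0, 0], [0, 0, 0], 0.02], [[0, 0, 0], [0, 0, 0], 0.02], [[0, 0, -0.02], [0, 0, 0], 0.02], [[0, 0, -0.05], [0, 0, 0], 0.02], [[0, 0, -0.07], [0, 0, 0], 0.02]]'

```text
time: 2.65
tool_pos: [0.4164, -0.3535, 0.0783]
tool_rot: [3.141, 0.001, 1.668]
contact_force: [0.2, -0.1, -1.0]
opening: 0.0331
grip_force: 20.0
```

```bash
python3 go.py .582 -.373 .07 1.673
```

```text
shift [-0.0354  0.1629  0.0084] turn [ 0.0004  0.0006 -0.0052] t 2.65 pos [ 0.4164 -0.3535  0.0783] [3.141e+00 1.000e-03 1.668e+00] open 0.0331 grip 20.0 F [ 0.2 -0.1 -1. ]
```

Call:
arm_command --moves '[[[-0.01, 0.04, 0], [0, 0, 0], 0.02], [[-0.02, 0.08, 0], [0, 0, 0], 0.02], [[-0.03, 0.12, 0], [0, 0, 0], 0.02], [[-0.036, 0.163, 0], [0, 0, 0], 0.02], [[-0.036, 0.163, 0], [0, 0, 0], 0.02]]'

```text
time: 3.15
tool_pos: [0.5862, -0.3726, 0.0759]
tool_rot: [3.139, 0.001, 1.671]
contact_force: [-0.4, -0.1, 0.1]
opening: 0.0333
grip_force: 20.0
```

```bash
python3 go.py .582 -.373 .013 1.673
```

```text
shift [ 0.0001 -0.0044  0.0629] turn [ 0.0023  0.0009 -0.0024] t 3.15 pos [ 0.5862 -0.3726  0.0759] [3.139e+00 1.000e-03 1.671e+00] open 0.0333 grip 20.0 F [-0.4 -0.1  0.1]
```

Call:
arm_command --moves '[[[0, -0.002, 0.0], [0, 0, 0], 0.02], [[0, -0.002, 0.02], [0, 0, 0], 0.02], [[0, -0.002, 0.04], [0, 0, 0], 0.02], [[0, -0.002, 0.054], [0, 0, 0], 0.02], [[0, -0.002, 0.054], [0, 0, 0], 0.02]]'

```text
time: 3.65
tool_pos: [0.5776, -0.3728, 0.0207]
tool_rot: [-3.138, -0.003, 1.667]
contact_force: [0.1, 0.3, 0.3]
opening: 0.0332
grip_force: 20.0
```

```bash
python3 go.py .582 -.373 .012 1.673
```

```text
shift [-0.0007  0.0043  0.0087] turn [-0.0038 -0.0035 -0.0061] t 3.65 pos [ 0.5776 -0.3728  0.0207] [-3.138e+00 -3.000e-03  1.667e+00] open 0.0332 grip 20.0 F [0.1 0.3 0.3]
```

Call:
arm_command --moves '[[[0, 0.001, 0.004], [0, 0, 0], 0.02], [[0, 0.001, 0.008], [0, 0, 0], 0.02], [[0, 0.001, 0.008], [0, 0, 0], 0.02], [[0, 0.001, 0.008], [0, 0, 0], 0.02], [[0, 0.001, 0.008], [0, 0, 0], 0.02]]'

```text
time: 4.15
tool_pos: [0.5812, -0.3736, 0.0155]
tool_rot: [3.141, 0.001, 1.668]
contact_force: [-0.7, 0.5, -0.4]
opening: 0.0332
grip_force: 20.0
```

Call:
arm_command --moves '[[[0, 0, 0], [0, 0, 0], 0.046], [[0, 0, 0], [0, 0, 0], 0.046], [[0, 0, 0], [0, 0, 0], 0.046], [[0, 0, -0.02], [0, 0, 0], 0.046], [[0, 0, -0.07], [0, 0, 0], 0.046]]'

```text
time: 4.65
tool_pos: [0.5784, -0.3715, 0.0805]
tool_rot: [-3.134, -0.007, 1.668]
contact_force: [1.0, -0.7, 0.0]
opening: 0.0458
grip_force: 0.0
```

```bash
python3 go.py .409 -.2296 .09 1.673
```

```text
shift [ 0.1577 -0.1549 -0.0072] turn [-0.0076 -0.0074 -0.0052] t 4.65 pos [ 0.5784 -0.3715  0.0805] [-3.134 -0.007  1.668] open 0.0458 grip 0.0 F [ 1.  -0.7  0. ]
```

Call:
arm_command --moves '[[[0.035, -0.03, 0], [0, 0, 0], 0.07], [[0.07, -0.065, 0], [0, 0, 0], 0.07], [[0.105, -0.1, 0], [0, 0, 0], 0.07], [[0.14, -0.135, 0], [0, 0, 0], 0.07], [[0.157, -0.155, 0], [0, 0, 0], 0.07]]'

```text
time: 5.15
tool_pos: [0.4084, -0.2293, 0.085]
tool_rot: [-3.14, -0.002, 1.668]
contact_force: [0.2, 0.0, 0.6]
opening: 0.0698
grip_force: 0.0
```

Call:
arm_command --moves '[[[0, 0, 0], [0, 0, 0], 0.07], [[0, 0, 0.02], [0, 0, 0], 0.07], [[0, 0, 0.03], [0, 0, 0], 0.07], [[0, 0, 0.04], [0, 0, 0], 0.07], [[0, 0, 0.04], [0, 0, 0], 0.07]]'

```text
time: 5.65
tool_pos: [0.4112, -0.2321, 0.0437]
tool_rot: [-3.14, -0.002, 1.668]
contact_force: [-0.3, 0.1, -0.0]
opening: 0.0701
grip_force: 0.0
```

```bash
python3 go.py .409 -.2296 .005 1.673
```

```text
shift [ 0.0026 -0.0019  0.0387] turn [-0.0017 -0.0016 -0.0053] t 5.65 pos [ 0.4112 -0.2321  0.0437] [-3.140e+00 -2.000e-03  1.668e+00] open 0.0701 grip 0.0 F [-0.3  0.1 -0. ]
```

Call:
arm_command --moves '[[[0.002, -0.001, 0.02], [0, 0, 0], 0.07], [[0.002, -0.001, 0.034], [0, 0, 0], 0.07], [[0.002, -0.001, 0.039], [0, 0, 0], 0.07], [[0.002, -0.001, 0.039], [0, 0, 0], 0.04], [[0.002, -0.001, 0.039], [0, 0, 0], 0.02]]'

```text
time: 6.15
tool_pos: [0.4108, -0.2307, 0.0065]
tool_rot: [3.141, 0.001, 1.668]
contact_force: [-1.0, -1.0, -0.0]
opening: 0.0584
grip_force: 0.0
```

Call:
arm_command --moves '[[[0, 0, 0], [0, 0, 0], 0.02], [[0, 0, 0], [0, 0, 0], 0.02], [[0, 0, 0], [0, 0, 0], 0.02], [[0, 0, 0], [0, 0, 0], 0.02], [[0, 0, 0], [0, 0, 0], 0.02]]'

```text
time: 6.65
tool_pos: [0.4105, -0.2305, 0.0064]
tool_rot: [3.141, 0.001, 1.668]
contact_force: [-0.3, -0.2, 3.8]
opening: 0.0335
grip_force: 20.0
```

Call:
arm_command --moves '[[[0, 0, -0.02], [0, 0, 0], 0.02], [[0, 0, -0.05], [0, 0, 0], 0.02], [[0, 0, -0.07], [0, 0, 0], 0.02], [[0, 0, -0.07], [0, 0, 0], 0.02], [[0, 0, -0.07], [0, 0, 0], 0.02]]'

```text
time: 7.15
tool_pos: [0.4102, -0.2302, 0.0758]
tool_rot: [3.141, 0.0, 1.668]
contact_force: [-0.6, 0.3, -0.8]
opening: 0.0333
grip_force: 20.0
```

```bash
python3 go.py .576 -.313 .08 1.673
```

```text
shift [-0.0985  0.157  -0.0042] turn [ 0.0001  0.0002 -0.0052] t 7.15 pos [ 0.4102 -0.2302  0.0758] [3.141 0.    1.668] open 0.0333 grip 20.0 F [-0.6  0.3 -0.8]
```

Call:
arm_command --moves '[[[-0.04, 0.02, 0], [0, 0, 0], 0.02], [[-0.075, 0.05, 0], [0, 0, 0], 0.02], [[-0.099, 0.085, 0], [0, 0, 0], 0.02], [[-0.099, 0.12, 0], [0, 0, 0], 0.02], [[-0.099, 0.157, 0], [0, 0, 0], 0.02]]'

```text
time: 7.65
tool_pos: [0.5763, -0.314, 0.0735]
tool_rot: [-3.139, -0.002, 1.666]
contact_force: [-0.6, 0.6, -1.1]
opening: 0.0331
grip_force: 20.0
```

Call:
arm_command --moves '[[[0, 0, 0.0], [0, 0, 0], 0.02], [[0, 0, 0.02], [0, 0, 0], 0.02], [[0, 0, 0.04], [0, 0, 0], 0.02], [[0, 0, 0.05], [0, 0, 0], 0.02], [[0, 0, 0.05], [0, 0, 0], 0.02]]'

```text
time: 8.15
tool_pos: [0.5743, -0.3128, 0.0233]
tool_rot: [-3.137, -0.003, 1.668]
contact_force: [-0.9, 0.3, 0.4]
opening: 0.0333
grip_force: 20.0
```

```bash
python3 go.py .576 -.313 .0115 1.673
```

```text
shift [-0.0004  0.0017  0.0118] turn [-0.0041 -0.0034 -0.0055] t 8.15 pos [ 0.5743 -0.3128  0.0233] [-3.137e+00 -3.000e-03  1.668e+00] open 0.0333 grip 20.0 F [-0.9  0.3  0.4]
```

Call:
arm_command --moves '[[[0, 0.001, 0.006], [0, 0, 0], 0.02], [[0, 0.001, 0.012], [0, 0, 0], 0.02], [[0, 0.001, 0.012], [0, 0, 0], 0.02], [[0, 0.001, 0.012], [0, 0, 0], 0.02], [[0, 0.001, 0.012], [0, 0, 0], 0.02]]'

```text
time: 8.65
tool_pos: [0.5774, -0.3138, 0.0145]
tool_rot: [3.141, 0.001, 1.668]
contact_force: [0.4, -0.1, -0.1]
opening: 0.0332
grip_force: 20.0
```

Call:
arm_command --moves '[[[0, 0, 0], [0, 0, 0], 0.046], [[0, 0, 0], [0, 0, 0], 0.046], [[0, 0, 0], [0, 0, 0], 0.046], [[0, 0, -0.02], [0, 0, 0], 0.046], [[0, 0, -0.07], [0, 0, 0], 0.046]]'

```text
time: 9.15
tool_pos: [0.5745, -0.3118, 0.08]
tool_rot: [-3.134, -0.007, 1.668]
contact_force: [0.7, -0.5, 0.1]
opening: 0.0457
grip_force: 0.0
```

```bash
python3 go.py .46 -.2 .2 1.673
python3 - <<'E'
from h import *
c2=lambda p:(np.float64(p)+.5)/5-.5+[260,112]
print(ray("top",c2([(318,320),(190,180),(40,10)]),.05))
E
```

```text
shift [ 0.1231 -0.1041 -0.1184] turn [-0.0077 -0.0066 -0.0053] t 9.15 pos [ 0.5745 -0.3118  0.08  ] [-3.134 -0.007  1.668] open 0.0457 grip 0.0 F [ 0.7 -0.5  0.1]
[[ 0.50366485 -0.18748631  0.05      ]
 [ 0.58762864 -0.11573129  0.05      ]
 [ 0.69050764 -0.03148801  0.05      ]]
```

Call:
arm_command --moves '[[[0, -0.02, -0.04], [0, 0, 0], 0.06], [[0.02, -0.05, -0.07], [0, 0, 0], 0.06], [[0.04, -0.08, -0.1], [0, 0, 0], 0.06], [[0.06, -0.105, -0.12], [0, 0, -0.1], 0.06], [[0.08, -0.12, -0.12], [0, 0, -0.2], 0.06]]'

```text
time: 9.65
tool_pos: [0.4495, -0.2458, 0.2073]
tool_rot: [3.138, 0.005, 1.871]
contact_force: [0.5, -0.3, 0.0]
opening: 0.06
grip_force: 0.0
```

```bash
python3 go.py .440 .0185 .15 2.778
```

```text
shift [0.2556 0.0689 0.0563] turn [ 8.00e-04  6.30e-03 -9.07e-01] t 9.65 pos [ 0.4495 -0.2458  0.2073] [3.138 0.005 1.871] open 0.06 grip 0.0 F [ 0.5 -0.3  0. ]
```

Call:
arm_command --moves '[[[0.045, 0.012, 0], [0, 0, -0.13], 0.06], [[0.09, 0.024, 0], [0, 0, -0.26], 0.06], [[0.135, 0.036, 0], [0, 0, -0.39], 0.06], [[0.18, 0.048, 0], [0, 0, -0.52], 0.06], [[0.22, 0.06, 0], [0, 0, -0.65], 0.06]]'

```text
time: 10.15
tool_pos: [0.4424, -0.0157, 0.2044]
tool_rot: [3.141, 0.001, 2.523]
contact_force: [-0.2, -0.2, -0.1]
opening: 0.0603
grip_force: 0.0
```

```bash
python3 go.py .440 .0185 .10 2.778
```

```text
shift [0.0218 0.0264 0.1044] turn [ 0.0003  0.0007 -0.2548] t 10.15 pos [ 0.4424 -0.0157  0.2044] [3.141e+00 1.000e-03 2.523e+00] open 0.0603 grip 0.0 F [-0.2 -0.2 -0.1]
```

Call:
arm_command --moves '[[[0.01, 0.013, 0.02], [0, 0, -0.13], 0.06], [[0.021, 0.026, 0.05], [0, 0, -0.255], 0.06], [[0.021, 0.026, 0.08], [0, 0, -0.255], 0.06], [[0.021, 0.026, 0.11], [0, 0, -0.255], 0.06], [[0.021, 0.026, 0.13], [0, 0, -0.255], 0.06]]'

```text
time: 10.65
tool_pos: [0.4404, 0.0161, 0.0725]
tool_rot: [-3.141, -0.001, 2.773]
contact_force: [-0.2, -0.2, 0.0]
opening: 0.0601
grip_force: 0.0
```

```bash
python3 go.py .440 .0185 .005 2.778
```

```text
shift [0.0011 0.0021 0.0675] turn [-0.0004 -0.0012 -0.0046] t 10.65 pos [0.4404 0.0161 0.0725] [-3.141e+00 -1.000e-03  2.773e+00] open 0.0601 grip 0.0 F [-0.2 -0.2  0. ]
```

Call:
arm_command --moves '[[[0.001, 0.001, 0.03], [0, 0, 0], 0.06], [[0.001, 0.001, 0.055], [0, 0, 0], 0.06], [[0.001, 0.001, 0.066], [0, 0, 0], 0.06], [[0.001, 0.001, 0.068], [0, 0, 0], 0.06], [[0.001, 0.001, 0.068], [0, 0, 0], 0.02]]'

```text
time: 11.15
tool_pos: [0.441, 0.0169, 0.0065]
tool_rot: [3.142, 0.001, 2.773]
contact_force: [0.5, 0.1, 0.2]
opening: 0.0555
grip_force: 0.0
```

Call:
arm_command --moves '[[[0, 0, 0], [0, 0, 0], 0.02], [[0, 0, 0], [0, 0, 0], 0.02], [[0, 0, 0], [0, 0, 0], 0.02], [[0, 0, 0], [0, 0, 0], 0.02], [[0, 0, 0], [0, 0, 0], 0.02]]'

```text
time: 11.65
tool_pos: [0.4412, 0.0171, 0.0067]
tool_rot: [3.141, 0.002, 2.773]
contact_force: [-0.6, 2.0, 4.5]
opening: 0.0298
grip_force: 20.0
```

```bash
python3 go.py .577 .326 .13 2.778
```

```text
shift [-0.0155  0.3371 -0.1231] turn [ 0.0005  0.0016 -0.0053] t 11.65 pos [0.4412 0.0171 0.0067] [3.141e+00 2.000e-03 2.773e+00] open 0.0298 grip 20.0 F [-0.6  2.   4.5]
```

Call:
arm_command --moves '[[[0, 0, -0.04], [0, 0, 0], 0.02], [[0, 0, -0.085], [0, 0, 0], 0.02], [[0, 0.03, -0.125], [0, 0, 0], 0.02], [[-0.005, 0.075, -0.15], [0, 0, 0], 0.02], [[-0.007, 0.12, -0.15], [0, 0, 0], 0.02]]'

```text
time: 12.15
tool_pos: [0.4928, 0.1273, 0.1601]
tool_rot: [3.139, 0.007, 2.771]
contact_force: [2.4, -1.8, -2.0]
opening: 0.03
grip_force: 20.0
```

Call:
arm_command --moves '[[[-0.002, 0.045, 0], [0, 0, 0], 0.02], [[-0.004, 0.09, 0], [0, 0, 0], 0.02], [[-0.006, 0.135, 0], [0, 0, 0], 0.02], [[-0.008, 0.18, 0], [0, 0, 0], 0.02], [[-0.008, 0.215, 0], [0, 0, 0], 0.02]]'

```text
time: 12.65
tool_pos: [0.5755, 0.3263, 0.1551]
tool_rot: [-3.141, -0.001, 2.774]
contact_force: [0.5, -0.1, -1.9]
opening: 0.0303
grip_force: 20.0
```

```bash
python3 go.py .577 .326 .022 2.778
```

```text
shift [-0.0016  0.0004  0.1331] turn [-0.0007 -0.0006 -0.0043] t 12.65 pos [0.5755 0.3263 0.1551] [-3.141e+00 -1.000e-03  2.774e+00] open 0.0303 grip 20.0 F [ 0.5 -0.1 -1.9]
```

Call:
arm_command --moves '[[[-0.001, 0, 0.04], [0, 0, 0], 0.02], [[-0.001, 0, 0.08], [0, 0, 0], 0.02], [[-0.001, 0, 0.11], [0, 0, 0], 0.02], [[-0.001, 0, 0.128], [0, 0, 0], 0.02], [[-0.001, 0, 0.128], [0, 0, 0], 0.02]]'

```text
time: 13.15
tool_pos: [0.5736, 0.3226, 0.0239]
tool_rot: [-3.136, -0.006, 2.773]
contact_force: [-0.9, -0.2, -2.8]
opening: 0.03
grip_force: 20.0
```

Call:
arm_command --moves '[[[0, 0, 0.008], [0, 0, 0], 0.02], [[0, 0, 0.014], [0, 0, 0], 0.02], [[0, 0, 0.016], [0, 0, 0], 0.02], [[0, 0, 0.016], [0, 0, 0], 0.02], [[0, 0, 0.016], [0, 0, 0], 0.02]]'

```text
time: 13.65
tool_pos: [0.5765, 0.3238, 0.0126]
tool_rot: [3.141, 0.001, 2.773]
contact_force: [-0.3, 1.0, -2.2]
opening: 0.03
grip_force: 20.0
```

```bash
python3 go.py .577 .326 .011 2.778
```

```text
shift [0.0004 0.0022 0.0016] turn [ 0.0006  0.0008 -0.0052] t 13.65 pos [0.5765 0.3238 0.0126] [3.141e+00 1.000e-03 2.773e+00] open 0.03 grip 20.0 F [-0.3  1.  -2.2]
```

Call:
arm_command --moves '[[[0, 0, 0.001], [0, 0, 0], 0.05], [[0, 0, 0.001], [0, 0, 0], 0.05], [[0, 0, 0.001], [0, 0, 0], 0.05], [[0, 0, -0.02], [0, 0, 0], 0.05], [[0, 0, -0.07], [0, 0, 0], 0.05]]'

```text
time: 14.15
tool_pos: [0.5735, 0.3225, 0.0781]
tool_rot: [-3.135, -0.007, 2.773]
contact_force: [1.1, 0.7, 0.3]
opening: 0.0501
grip_force: 0.0
```

Call:
arm_command --moves '[[[0, 0, -0.05], [0, 0, 0.0], 0.05], [[0, 0, -0.06], [0, 0, 0.13], 0.05], [[0, 0, -0.06], [0, 0, 0.26], 0.05], [[0, 0, -0.06], [0, 0, 0.39], 0.05], [[0, 0, -0.06], [0, 0, 0.52], 0.05]]'

```text
time: 14.65
tool_pos: [0.5763, 0.3238, 0.1425]
tool_rot: [3.141, 0.0, 2.247]
contact_force: [0.2, -0.4, -0.6]
opening: 0.0498
grip_force: 0.0
```

```bash
python3 go.py .404 .306 .12 1.603
```

```text
shift [ 0.0941 -0.1455  0.0224] turn [8.000e-04 1.000e-04 6.444e-01] t 14.65 pos [0.5763 0.3238 0.1425] [3.141 0.    2.247] open 0.0498 grip 0.0 F [ 0.2 -0.4 -0.6]
```

Call:
arm_command --moves '[[[0.024, -0.036, 0], [0, 0, 0.13], 0.05], [[0.048, -0.074, 0], [0, 0, 0.26], 0.05], [[0.072, -0.11, 0], [0, 0, 0.39], 0.05], [[0.094, -0.146, 0], [0, 0, 0.52], 0.05], [[0.094, -0.146, 0.01], [0, 0, 0.645], 0.05]]'

```text
time: 15.15
tool_pos: [0.399, 0.3042, 0.133]
tool_rot: [-3.14, 0.0, 1.605]
contact_force: [0.6, -1.3, -0.4]
opening: 0.0502
grip_force: 0.0
```

Call:
arm_command --moves '[[[0, 0, 0], [0, 0, 0], 0.05], [[0, 0, 0.01], [0, 0, 0], 0.05], [[0, 0, 0.02], [0, 0, 0], 0.05], [[0, 0, 0.03], [0, 0, 0], 0.05], [[0, 0, 0.03], [0, 0, 0], 0.05]]'

```text
time: 15.65
tool_pos: [0.403, 0.304, 0.1]
tool_rot: [-3.138, 0.002, 1.608]
contact_force: [-0.1, 0.4, -0.3]
opening: 0.0498
grip_force: 0.0
```

```bash
python3 go.py .404 .306 .018 1.603
python3 - <<'E'
from h import *
im=robot.read_camera("scene"); cv2.imwrite("pics/s2.png",cv2.resize(im[150:280,60:260,::-1],None,fx=4,fy=4,interpolation=cv2.INTER_CUBIC))
im=robot.read_camera("top"); cv2.imwrite("pics/t3.png",cv2.resize(im[110:235,90:260,::-1],None,fx=4.7,fy=4.7,interpolation=cv2.INTER_CUBIC))
E
```

```text
shift [0.0021 0.0013 0.0819] turn [-0.0032  0.0017  0.0052] t 15.65 pos [0.403 0.304 0.1  ] [-3.138e+00  2.000e-03  1.608e+00] open 0.0498 grip 0.0 F [-0.1  0.4 -0.3]
```

View pics/s2.png

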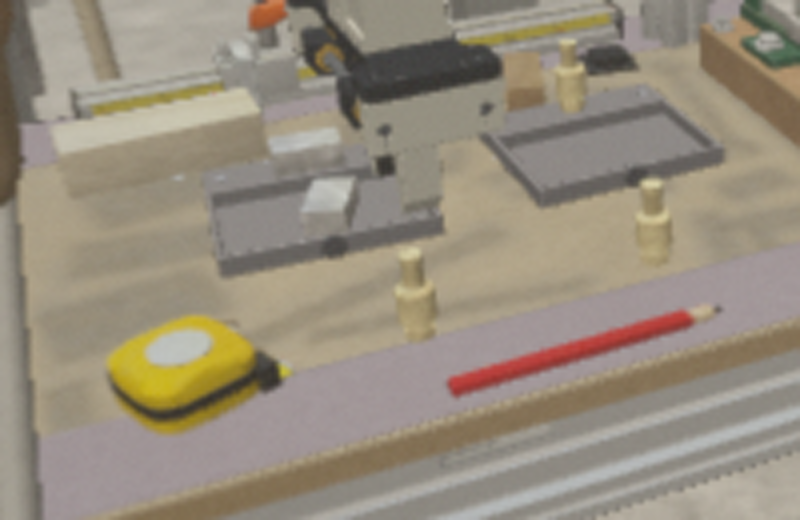

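View pics/t3.png

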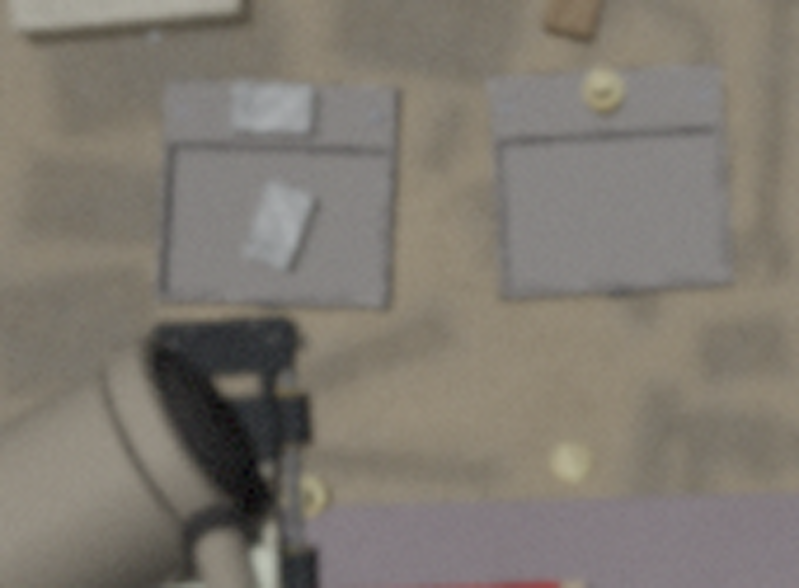

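Block lies flat in its bay (s2 (330,200), t3 (280,225)). Coupling A is at s2 (415,300) / t3 (313,496), and the gripper tip is at s2 (420,205). I'll check the alignment by projection.

Run:
```python
from h import *
o=robot.observe(); p=o["tool_pos"]; print(p)
X=[p,p+[.025,0,0],p-[.025,0,0],[.404,.306,0],[.404,.306,.058]]
print("s2",((proj("scene",X)-[60,150]+.5)*4).round(),"t3",((proj("top",X)-[90,110]+.5)*4.7).round())
for n,f,of,pts in(("scene",4,(60,150),[(411,255),(418,333)]),):
  for q,z in zip(pts,(.058,0)): print(ray(n,[(np.array(q)+.5)/f-.5+of],z)[0])
print(ray("scene",[(np.array((652,186))+.5)/4-.5+(60,150)],.058),ray("scene",[(np.array((655,258))+.5)/4-.5+(60,150)],.0))
```

```text
[0.40370298 0.30451299 0.10137505]
s2 [[404. 188.]
 [394. 172.]
 [415. 206.]
 [421. 335.]
 [410. 253.]] t3 [[280. 497.]
 [280. 454.]
 [281. 541.]
 [318. 495.]
 [296. 496.]]
[0.40056315 0.30608057 0.058     ]
[0.40593598 0.30716825 0.        ]
[[0.41599932 0.14313568 0.058     ]] [[0.42246391 0.14094611 0.        ]]
```

Call:
arm_command --moves '[[[0.002, 0, 0.03], [0, 0, 0], 0.05], [[0.002, 0, 0.06], [0, 0, 0], 0.05], [[0.002, 0, 0.078], [0, 0, 0], 0.05], [[0.002, 0, 0.083], [0, 0, 0], 0.05], [[0.002, 0, 0.083], [0, 0, 0], 0.04]]'

```text
time: 16.25
tool_pos: [0.4036, 0.3067, 0.0188]
tool_rot: [-3.141, 0.0, 1.608]
contact_force: [0.1, 0.8, -0.3]
opening: 0.0459
grip_force: 0.0
```

Call:
arm_command --moves '[[[0, 0, 0], [0, 0, 0], 0.03], [[0, 0, 0], [0, 0, 0], 0.02], [[0, 0, 0], [0, 0, 0], 0.01], [[0, 0, 0], [0, 0, 0], 0.01], [[0, 0, 0], [0, 0, 0], 0.01]]'

```text
time: 16.75
tool_pos: [0.4041, 0.307, 0.0198]
tool_rot: [3.14, -0.001, 1.608]
contact_force: [0.1, 0.5, 6.9]
opening: 0.0226
grip_force: 20.0
```

Call:
arm_command --moves '[[[0, 0, 0], [0, 0, 0], 0.01], [[0, 0, 0], [0, 0, 0], 0.01], [[0, 0, 0], [0, 0, 0], 0.01], [[0, 0, -0.005], [0, 0, 0], 0.01], [[0, 0, -0.01], [0, 0, 0], 0.01]]'

```text
time: 17.25
tool_pos: [0.4033, 0.3066, 0.0291]
tool_rot: [-3.141, 0.0, 1.608]
contact_force: [0.3, 0.7, -0.1]
opening: 0.0231
grip_force: 20.0
```

```bash
python3 go.py .5785 .141 .15 1.603
```

```text
shift [-0.172   0.1689 -0.1209] turn [-0.0006  0.0004  0.0048] t 17.25 pos [0.4033 0.3066 0.0291] [-3.141  0.     1.608] open 0.0231 grip 20.0 F [ 0.3  0.7 -0.1]
```

Call:
arm_command --moves '[[[0, 0, -0.03], [0, 0, 0], 0.01], [[-0.01, 0.01, -0.06], [0, 0, 0], 0.01], [[-0.03, 0.03, -0.08], [0, 0, 0], 0.01], [[-0.055, 0.055, -0.09], [0, 0, 0], 0.01], [[-0.08, 0.08, -0.09], [0, 0, 0], 0.01]]' --squeeze 35

```text
time: 17.75
tool_pos: [0.488, 0.2293, 0.1212]
tool_rot: [3.138, -0.001, 1.609]
contact_force: [0.3, 1.0, -0.1]
opening: 0.0224
grip_force: 34.9
```

Call:
arm_command --moves '[[[-0.025, 0.025, 0], [0, 0, 0], 0.01], [[-0.05, 0.05, 0], [0, 0, 0], 0.01], [[-0.075, 0.075, 0], [0, 0, 0], 0.01], [[-0.09, 0.088, 0], [0, 0, 0], 0.01], [[-0.092, 0.088, 0], [0, 0, 0], 0.01]]'

```text
time: 18.25
tool_pos: [0.5789, 0.1393, 0.1188]
tool_rot: [3.141, 0.0, 1.605]
contact_force: [-0.2, 1.0, -0.6]
opening: 0.0227
grip_force: 34.9
```

Call:
arm_command --moves '[[[0, 0, 0.01], [0, 0, 0], 0.01], [[0, 0, 0.03], [0, 0, 0], 0.01], [[0, 0, 0.05], [0, 0, 0], 0.01], [[0, 0, 0.065], [0, 0, 0], 0.01], [[0, 0, 0.07], [0, 0, 0], 0.01]]'

```text
time: 18.75
tool_pos: [0.5751, 0.1423, 0.0468]
tool_rot: [-3.137, 0.0, 1.61]
contact_force: [0.3, 0.1, -0.6]
opening: 0.0227
grip_force: 34.9
```

```bash
python3 go.py .5785 .141 .024 1.603
python3 - <<'E'
from h import *
im=robot.read_camera("scene"); cv2.imwrite("pics/s3.png",cv2.resize(im[150:260,130:270,::-1],None,fx=5,fy=5,interpolation=cv2.INTER_CUBIC))
E
```

```text
shift [-0.0014  0.0034  0.0227] turn [-0.0047  0.0001  0.0065] t 18.75 pos [0.5751 0.1423 0.0468] [-3.137  0.     1.61 ] open 0.0227 grip 34.9 F [ 0.3  0.1 -0.6]
```

View pics/s3.png

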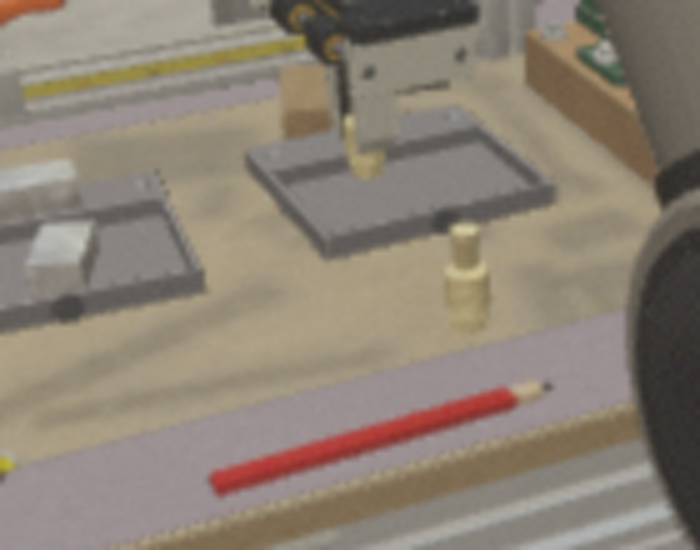

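Held coupling hangs upright (nut visible from (350,118) to (368,180)). Coupling B is at (467,280), undisturbed.

Call:
arm_command --moves '[[[-0.001, 0.001, 0.01], [0, 0, 0], 0.01], [[-0.001, 0.001, 0.018], [0, 0, 0], 0.01], [[-0.001, 0.001, 0.022], [0, 0, 0], 0.01], [[-0.001, 0.001, 0.022], [0, 0, 0], 0.01], [[-0.001, 0.001, 0.022], [0, 0, 0], 0.01]]'

```text
time: 19.3
tool_pos: [0.579, 0.1401, 0.0272]
tool_rot: [3.141, 0.0, 1.608]
contact_force: [-1.0, 0.0, -0.4]
opening: 0.0228
grip_force: 34.9
```

```bash
python3 go.py .5785 .141 .0235 1.603
```

```text
shift [ 0.001  -0.0005  0.0037] turn [0.0004 0.     0.0047] t 19.3 pos [0.579  0.1401 0.0272] [3.141 0.    1.608] open 0.0228 grip 34.9 F [-1.   0.  -0.4]
```

Call:
arm_command --moves '[[[0, 0, 0.002], [0, 0, 0], 0.01], [[0, 0, 0.003], [0, 0, 0], 0.01], [[0, 0, 0.003], [0, 0, 0], 0.01], [[0, 0, 0.003], [0, 0, 0], 0.01], [[0, 0, 0.003], [0, 0, 0], 0.01]]'

```text
time: 19.8
tool_pos: [0.5789, 0.14, 0.024]
tool_rot: [3.142, 0.0, 1.608]
contact_force: [-0.6, -0.3, -0.8]
opening: 0.0226
grip_force: 34.9
```

Call:
arm_command --moves '[[[0, 0, 0], [0, 0, 0], 0.03], [[0, 0, 0], [0, 0, 0], 0.04], [[0, 0, 0], [0, 0, 0], 0.045], [[0, 0, -0.02], [0, 0, 0], 0.045], [[0, 0, -0.06], [0, 0, 0], 0.045]]'

```text
time: 20.3
tool_pos: [0.5767, 0.1398, 0.0817]
tool_rot: [-3.135, 0.001, 1.608]
contact_force: [0.4, 0.5, 0.1]
opening: 0.045
grip_force: 0.0
```

Call:
arm_command --moves '[[[0, 0, -0.03], [0, 0, 0], 0.05], [[0, -0.03, -0.04], [0, 0, 0], 0.05], [[0, -0.07, -0.04], [0, 0, 0], 0.05], [[0, -0.11, -0.04], [0, 0, 0], 0.05], [[0, -0.15, -0.04], [0, 0, 0], 0.05]]'

```text
time: 20.8
tool_pos: [0.4274, 0.1344, 0.1241]
tool_rot: [3.141, 0.0, 1.608]
contact_force: [0.7, -0.0, 0.9]
opening: 0.05
grip_force: 0.0
```

```bash
python3 go.py .419 .1415 .09 1.603
```

```text
shift [ 0.0074 -0.0081  0.0341] turn [0.0005 0.     0.0047] t 20.8 pos [0.4274 0.1344 0.1241] [3.141 0.    1.608] open 0.05 grip 0.0 F [ 0.7 -0.   0.9]
```

Call:
arm_command --moves '[[[0.007, -0.007, 0], [0, 0, 0], 0.05], [[0.007, -0.007, 0.01], [0, 0, 0], 0.05], [[0.007, -0.007, 0.025], [0, 0, 0], 0.05], [[0.007, -0.007, 0.034], [0, 0, 0], 0.05], [[0.007, -0.007, 0.034], [0, 0, 0], 0.05]]'

```text
time: 21.3
tool_pos: [0.4219, 0.1411, 0.0885]
tool_rot: [-3.139, 0.0, 1.608]
contact_force: [-0.2, -0.2, 0.6]
opening: 0.0497
grip_force: 0.0
```

Call:
arm_command --moves '[[[0, 0, 0.02], [0, 0, 0], 0.05], [[0, 0, 0.045], [0, 0, 0], 0.05], [[0, 0, 0.066], [0, 0, 0], 0.05], [[0, 0, 0.07], [0, 0, 0], 0.05], [[0, 0, 0.07], [0, 0, 0], 0.04]]'

```text
time: 21.8
tool_pos: [0.422, 0.1412, 0.0197]
tool_rot: [-3.141, 0.0, 1.608]
contact_force: [-0.7, 0.2, -0.0]
opening: 0.0454
grip_force: 0.0
```

Call:
arm_command --moves '[[[0, 0, 0], [0, 0, 0], 0.03], [[0, 0, 0], [0, 0, 0], 0.02], [[0, 0, 0], [0, 0, 0], 0.01], [[0, 0, 0], [0, 0, 0], 0.01], [[0, 0, 0], [0, 0, 0], 0.01]]' --squeeze 30

```text
time: 22.3
tool_pos: [0.4222, 0.1413, 0.0206]
tool_rot: [3.14, -0.0, 1.608]
contact_force: [-0.1, -0.0, 5.1]
opening: 0.0228
grip_force: 29.8
```

```bash
python3 go.py .580 .084 .12 1.603
```

```text
shift [-0.0631  0.1557 -0.0992] turn [ 0.0015 -0.0001  0.0049] t 22.3 pos [0.4222 0.1413 0.0206] [ 3.14  -0.     1.608] open 0.0228 grip 29.8 F [-0.1 -0.   5.1]
```

Call:
arm_command --moves '[[[0, 0, -0.03], [0, 0, 0], 0.01], [[0, 0, -0.065], [0, 0, 0], 0.01], [[-0.015, 0.02, -0.09], [0, 0, 0], 0.01], [[-0.03, 0.045, -0.1], [0, 0, 0], 0.01], [[-0.04, 0.07, -0.1], [0, 0, 0], 0.01]]'

```text
time: 22.8
tool_pos: [0.4948, 0.1033, 0.1221]
tool_rot: [3.138, 0.0, 1.608]
contact_force: [0.1, -1.0, -1.0]
opening: 0.0223
grip_force: 29.8
```

Call:
arm_command --moves '[[[-0.01, 0.025, 0], [0, 0, 0], 0.01], [[-0.016, 0.05, 0], [0, 0, 0], 0.01], [[-0.023, 0.072, 0], [0, 0, 0], 0.01], [[-0.023, 0.085, 0], [0, 0, 0], 0.01], [[-0.023, 0.085, 0], [0, 0, 0], 0.01]]'

```text
time: 23.3
tool_pos: [0.5799, 0.0837, 0.1194]
tool_rot: [3.141, 0.0, 1.607]
contact_force: [0.5, -0.4, -0.6]
opening: 0.0225
grip_force: 29.8
```

Call:
arm_command --moves '[[[0, 0, 0.01], [0, 0, 0], 0.01], [[0, 0, 0.03], [0, 0, 0], 0.01], [[0, 0, 0.05], [0, 0, 0], 0.01], [[0, 0, 0.065], [0, 0, 0], 0.01], [[0, 0, 0.07], [0, 0, 0], 0.01]]'

```text
time: 23.8
tool_pos: [0.5764, 0.0842, 0.0477]
tool_rot: [-3.137, -0.0, 1.608]
contact_force: [-0.7, 0.1, -1.0]
opening: 0.0223
grip_force: 29.8
```

```bash
python3 go.py .580 .084 .0245 1.603
```

```text
shift [-0.0004  0.0037  0.0232] turn [-0.0047  0.      0.0052] t 23.8 pos [0.5764 0.0842 0.0477] [-3.137 -0.     1.608] open 0.0223 grip 29.8 F [-0.7  0.1 -1. ]
```

Call:
arm_command --moves '[[[0, 0.001, 0.01], [0, 0, 0], 0.01], [[0, 0.001, 0.02], [0, 0, 0], 0.01], [[0, 0.001, 0.025], [0, 0, 0], 0.01], [[0, 0.001, 0.025], [0, 0, 0], 0.01], [[0, 0.001, 0.025], [0, 0, 0], 0.01]]'

```text
time: 24.3
tool_pos: [0.58, 0.0841, 0.0251]
tool_rot: [3.141, 0.0, 1.608]
contact_force: [0.8, 0.1, -0.7]
opening: 0.0224
grip_force: 29.8
```

```bash
python3 go.py .580 .084 .0245 1.603
```

```text
shift [-0.0001 -0.      0.0006] turn [0.0004 0.0001 0.0049] t 24.3 pos [0.58   0.0841 0.0251] [3.141 0.    1.608] open 0.0224 grip 29.8 F [ 0.8  0.1 -0.7]
```

Call:
arm_command --moves '[[[0, 0, 0], [0, 0, 0], 0.03], [[0, 0, 0], [0, 0, 0], 0.04], [[0, 0, 0], [0, 0, 0], 0.045], [[0, 0, -0.02], [0, 0, 0], 0.045], [[0, 0, -0.06], [0, 0, 0], 0.045]]'

```text
time: 24.8
tool_pos: [0.5778, 0.0839, 0.0828]
tool_rot: [-3.135, -0.0, 1.608]
contact_force: [-0.1, -0.4, 0.7]
opening: 0.045
grip_force: 0.0
```

Call:
arm_command --moves '[[[0, 0, -0.04], [0, 0, 0], 0.05], [[0, -0.04, -0.09], [0, 0, 0], 0.05], [[0, -0.08, -0.13], [0, 0, 0], 0.05], [[0, -0.12, -0.15], [0, 0, 0], 0.05], [[0, -0.15, -0.17], [0, 0, 0], 0.05]]'

```text
time: 25.3
tool_pos: [0.4288, 0.0784, 0.2559]
tool_rot: [3.141, 0.0, 1.608]
contact_force: [0.3, 0.5, -0.3]
opening: 0.0499
grip_force: 0.0
```

Call:
arm_command --moves '[[[-0.03, 0, -0.02], [0, 0, 0], 0.05], [[-0.06, 0, -0.02], [0, 0, 0], 0.05], [[-0.08, 0, -0.02], [0, 0, 0], 0.05], [[-0.1, 0, -0.02], [0, 0, 0], 0.05], [[-0.1, 0, -0.02], [0, 0, 0], 0.05]]'

```text
time: 25.8
tool_pos: [0.4342, -0.0231, 0.2749]
tool_rot: [3.141, 0.001, 1.605]
contact_force: [-0.3, -0.0, -0.1]
opening: 0.0498
grip_force: 0.0
```

Run:
```python
from h import *
a=robot.read_camera("scene"); b=robot.read_camera("top")
A=cv2.resize(a[160:280,60:260],(800,480),interpolation=cv2.INTER_CUBIC)
cv2.imwrite("pics/f1.png",A[:,:,::-1]); cv2.imwrite("pics/f2.png",cv2.resize(b[110:235,85:415,::-1],(792,300),interpolation=cv2.INTER_CUBIC))
```

```text
(no output)
```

View pics/f1.png

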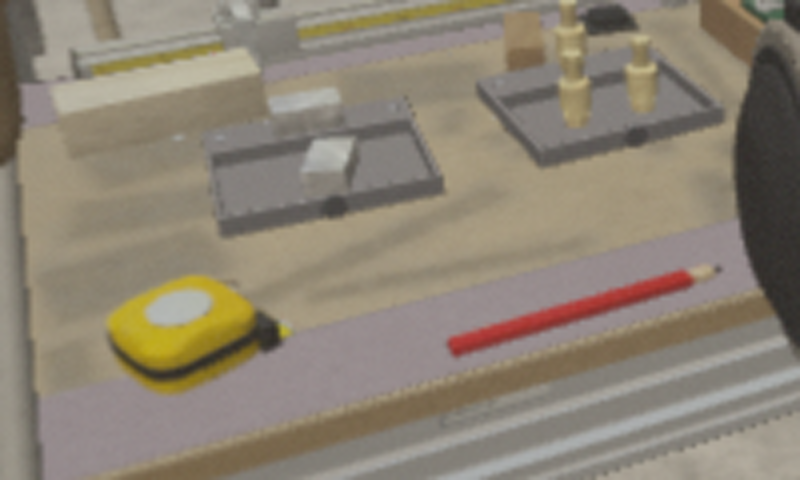

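View pics/f2.png

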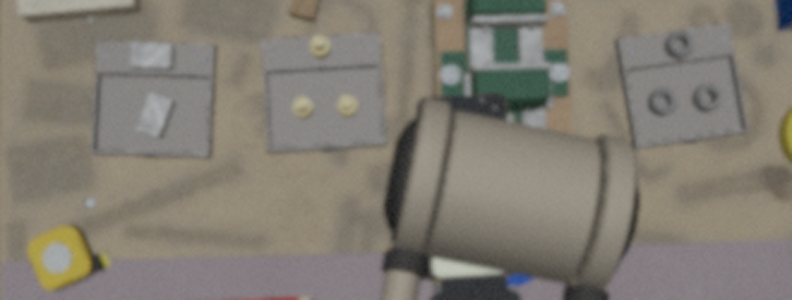

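All five pieces are in their bays: couplings upright at f2 (302,106) and (347,105), block at (155,114), collets at (661,101) and (706,97). The tape is unmoved and the tool is clear at z = 0.27.

```bash
python3 -c "
from cell import robot
print(robot.hand_in())"
```

```text
the job is handed in; nothing more can be done
None
```

I put both collet nuts, both couplings and the setting block in their matching trays, and handed the job in at about 26 s of robot time. The last pictures show all five pieces in their bays with the couplings upright and the tape measure unmoved. The arm mostly hid the wax tin there, so I didn't see it at the end, though no move went near it; the hand-in gave no verdict.

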